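Sort the toddler flasks by heft and shut the cool box

ROBOT

A 7-joint arm with a two-finger parallel gripper is mounted at the origin on the work surface. World frame = base frame: x ahead of the robot, y to its left, z up, the work surface at z = 0. Lengths are in m, angles in rad, forces in N, time in s.
With the tool pointing down it reaches from about 0.425 to 0.925 m from the base axis. Payload 6.8 kg.
Tool frame: the origin (TCP) lies midway between the tips of the shut fingers; the grasp point (between the pads) lies 19 mm behind it (env.tcp_to_grasp is the distance from the TCP to the grasp point, in m); z points along the fingers, y is the line along which they close (so a half turn about z gives the same grasp; the last joint's range is limited). The gripper opens to 88 mm and grips with 3 to 60 N. Pads are 20 mm wide; open, the fingers measure 115 mm over their backs; the gripper's body (75 mm by 178 mm) begins 61 mm behind the grasp point.
Start: joints at [-1.447, 0.477, 0.022, 1.555, -0.011, 1.109, -0.083], TCP at [0.155, 0.657, 0.223] pointing down, gripper open.
Joint ranges: [-2.96, 2.96], [-0.34, 2.1], [-1.41, 1.46], [0.24, 2.44], [-1.37, 4.51], [0.17, 1.92], [-2.96, 2.96]. Speed limits (rad/s): [2.39, 2.39, 3.14, 3.14, 3.14, 3.14, 3.14].

INTERFACE

Orientations are given as a unit quaternion [w, x, y, z].
In Python, from rig import env, eyes, ticket, spotter gives the robot as it stands. The module is installed in compiled form; this text tells all that it offers.
- The arm moves only by the tool arm_command, never from a script. Its argument "series" is a list that holds one entry, the list of rows, each a list of 7 numbers: the shift along the tool's x, y, z each as a share of 25 cm, from -1 to 1, then the turn, a rotation vector about the tool's x, y, z each as a share of 60 degrees, from -1 to 1, then the gripper command: -1 is fully open, 1 is shut, values between are in proportion. A call has 1 to 5 rows; each row is the pose to reach, as a shift and turn from the pose commanded when the call began, along the tool's axes at that moment; what a row does not reach only later rows make up. A row lasts 1/8 s, in which the tool goes at most 62.5 mm and 10.7 degrees, less where a joint would pass 70% of its speed; a pose out of reach is approached as far as the arm can. A call with a number of a shift or a turn outside -1 to 1 is refused whole. A call with a gripper value outside its range is refused whole. The fingers move at their own pace and stop on an object; "newtons" is the grip in N (left out, the last holds). Time passes only in rows, so rows that repeat a pose let the fingers close. It gives the time, the measured TCP pose, the force, the opening and the grip force at its end, in the units of the state.
- env.state(): the state, without advancing time (a new reading comes with each control period).
- eyes.snapshot(name): name is "side" or "top"; returns a dict with "img" (480x640x3 uint8, red, green, blue), "range_z" (480x640 float32, m along the optical axis (not along the pixel's ray), 0 where there is no reading), "fovy" (degrees; the focal length in pixels is half the picture's height over the tangent of half this angle, whatever the lens; pixels are square), "cx", "cy" (the principal point, pixels), "k1" (the pictures are not rectified: a ray, as slopes to the right and down, at radius r is drawn at 1 + k1 r^2 times it, then the intrinsics apply), "rvec" (rotation vector, rad) and "tvec" (3), from world to camera coordinates, as OpenCV has them. Camera axes: x right, y down, z forward; pixel columns grow to the right and rows downward; lengths in m; the calibration is good to about 2 mm. A picture is of the moment at which its call begins.
- ticket.finish_job(): hands the job in; it is judged then, once.
Trained networks look in the newest picture that a camera, given by its name, has taken for a name from the list of things; names that differ only in an ending like _2 or _b are one class to them, and where a whole thing is asked for, a point or a joint stands for the part that bears it (a point fixed in the world has none). Each returns a list of dicts, best first, with "score" (0 to 1); they miss things now and then, are a little off and sometimes report something else, mostly with a low value. They report only what shows in the picture. A call takes as long as a camera call. They do not tell look-alikes from the thing itself.
- spotter.look_for(name, camera): "position" ([row, column] in pixels, amid what is visible of it).
The state is a dict: "time": time; "q": joint angles; "dq": joint speeds; "effort": joint torques, N m; "tcp_pos": TCP position; "orientation": TCP orientation; "ft_force": force on the tool from outside, world axes, zero at the start; "wrist_torque": the same for the moment, N m; "width": finger opening in m; "gripper_force": force on a finger pad.
Only numpy, scipy, OpenCV 4.12 (cv2) and the standard library are available. Lean on these libraries where they do the work, as an engineer would, in place of code of your own. Each camera call takes 0.05 s, during which the arm holds its last target. There are 200 camera calls.

TASK

Three or four closed metal flasks lie on the glass shelf: feel how heavy each one is, and lay those that still have a drink in them (heavier than 240 g) on their sides in the V cradles of the white cool box, and the nearly empty ones (lighter than 240 g) in the V cradles of the chrome bottle rack, one flask to a cradle (within 30 g of 240 g either place will do). Finish with the cool box's cover slid fully home to its stop, whether or not a flask went in, and leave the other kitchen things where they are.

Things in the scene. Friction and masses are not known exactly. Their poses are not given: they have to be found in the camera images.
- flask1_center (a point): closed metal flask on its side: round barrel 46 mm in diameter, 80 mm long, between two six-sided rubber bumpers 12 mm thick, 50 mm across flats, 58 across corners; plus a 12 mm lid and spout at +x. Mass 80 to 420 g by its unseen contents. Point: centre of the barrel, 25 mm above the surface it lies on; x along the barrel. None if absent (or held)
- flask2_center (a point): closed metal flask on its side: round barrel 46 mm in diameter, 80 mm long, between two six-sided rubber bumpers 12 mm thick, 50 mm across flats, 58 across corners; plus a 12 mm lid and spout at +x. Mass 80 to 420 g by its unseen contents. Point: centre of the barrel, 25 mm above the surface it lies on; x along the barrel. None if absent (or held)
- flask3_center (a point): closed metal flask on its side: round barrel 46 mm in diameter, 80 mm long, between two six-sided rubber bumpers 12 mm thick, 50 mm across flats, 58 across corners; plus a 12 mm lid and spout at +x. Mass 80 to 420 g by its unseen contents. Point: centre of the barrel, 25 mm above the surface it lies on; x along the barrel. None if absent (or held)
- flask4_center (a point): closed metal flask on its side: round barrel 46 mm in diameter, 80 mm long, between two six-sided rubber bumpers 12 mm thick, 50 mm across flats, 58 across corners; plus a 12 mm lid and spout at +x. Mass 80 to 420 g by its unseen contents. Point: centre of the barrel, 25 mm above the surface it lies on; x along the barrel. None if absent (or held)
- box: fixed white cool box, 160 mm (x) by 334 mm (y), walls 7 mm thick and 78 mm high, floor 5 mm; four V cradles inside. Origin: centre of its underside on the work surface; x the way its cover slides open (away from the robot). The flat cover runs on top (z 80 to 86 mm) and out behind on tracks
- box_cradle (a point): in the cool box's axes: where a seated flask's centre would be if it lay midway between the two inner cradles, 44 mm above the origin; the four cradles lie at y = -108, -36, +36, +108 mm from here. Each cradle: plates 7 mm wide sloping 20 degrees, at x -30 and +30 mm, free between and beside them for fingers; the barrel lies along x on them, bumpers outside (6 mm play each way)
- rack: fixed open chrome bottle rack with four V cradles, 152 mm (x) by 300 mm (y), side wires 38 mm high. Origin: centre of its underside on the work surface; x along the cradles, away from the robot
- rack_cradle (a point): in the rack's axes: where a seated flask's centre would be if it lay midway between the two inner cradles, 44 mm above the origin; the four cradles lie at y = -108, -36, +36, +108 mm from here. Each cradle: plates 7 mm wide sloping 20 degrees, at x -30 and +30 mm, free between and beside them for fingers; the barrel lies along x on them, bumpers outside (6 mm play each way)
- cover (a joint): slide of the cool box's flat cover in m: 0 fully home (box shut, felt as a firm stop), 0.155 fully open against its other stop; it slides along the box's +x with about 2 N of friction and stays where it is left. Open, it clears all four cradles
- cover_handle (a point): grip point of the upright rib handle on the cover: rib 12 mm thick (along the box's x), 70 mm wide (y), 36 mm high; this point is 26 mm above the cover's top face, 10 mm below the rib's top, 45 mm in front (-x) of the cover's middle. It moves with the cover
- jug: bystander: white ceramic milk jug; leave it alone. Origin at its underside
- amber_cup: bystander: amber cup; leave it alone. Origin at its underside
- clear_cup: bystander: clear cup; leave it alone. Origin at its underside
- pacifier_case: bystander: pacifier case; leave it alone. Origin at its underside
- coaster: bystander: wooden coaster; leave it alone. Origin at its underside
Things that resemble listed ones, but are neither listed nor needed, are in the scene too. What is shaped like the part that bears flask1_center but green or red is not meant. Leave any yellow look-alike of the part that bears flask3_center alone.

How it is judged:
At the end, for the whole second after the job is handed in: Every flask rests in a V cradle (12 mm along it, 5 mm in height, 0.15 rad): those over 270 g in the cool box, those under 210 g in the rack, others in either (it weighs over 1.9 N on the box or under 3.2 N on the rack); cover shut to 5 mm; all at rest (((x of flask1_center in the frame of box between -0.012 and 0.012 m and y of flask1_center in the frame of box between -0.13 and 0.13 m and z of flask1_center in the frame of box between 0.039 and 0.049 m and angle between the x axis of flask1_center and the x axis of box, either way round below 0.15 rad and contact force between flask1 and box above 1.9 N) or (x of flask1_center in the frame of rack between -0.012 and 0.012 m and y of flask1_center in the frame of rack between -0.13 and 0.13 m and z of flask1_center in the frame of rack between 0.039 and 0.049 m and angle between the x axis of flask1_center and the x axis of rack, either way round below 0.15 rad and contact force between flask1 and rack below 3.2 N)) and linear speed of each of flask1, flask2, flask3, flask4 below 0.02 m/s and ((x of flask2_center in the frame of box between -0.012 and 0.012 m and y of flask2_center in the frame of box between -0.13 and 0.13 m and z of flask2_center in the frame of box between 0.039 and 0.049 m and angle between the x axis of flask2_center and the x axis of box, either way round below 0.15 rad and contact force between flask2 and box above 1.9 N) or (x of flask2_center in the frame of rack between -0.012 and 0.012 m and y of flask2_center in the frame of rack between -0.13 and 0.13 m and z of flask2_center in the frame of rack between 0.039 and 0.049 m and angle between the x axis of flask2_center and the x axis of rack, either way round below 0.15 rad and contact force between flask2 and rack below 3.2 N)) and ((x of flask3_center in the frame of box between -0.012 and 0.012 m and y of flask3_center in the frame of box between -0.13 and 0.13 m and z of flask3_center in the frame of box between 0.039 and 0.049 m and angle between the x axis of flask3_center and the x axis of box, either way round below 0.15 rad and contact force between flask3 and box above 1.9 N) or (x of flask3_center in the frame of rack between -0.012 and 0.012 m and y of flask3_center in the frame of rack between -0.13 and 0.13 m and z of flask3_center in the frame of rack between 0.039 and 0.049 m and angle between the x axis of flask3_center and the x axis of rack, either way round below 0.15 rad and contact force between flask3 and rack below 3.2 N)) and ((x of flask4_center in the frame of box between -0.012 and 0.012 m and y of flask4_center in the frame of box between -0.13 and 0.13 m and z of flask4_center in the frame of box between 0.039 and 0.049 m and angle between the x axis of flask4_center and the x axis of box, either way round below 0.15 rad and contact force between flask4 and box above 1.9 N) or (x of flask4_center in the frame of rack between -0.012 and 0.012 m and y of flask4_center in the frame of rack between -0.13 and 0.13 m and z of flask4_center in the frame of rack between 0.039 and 0.049 m and angle between the x axis of flask4_center and the x axis of rack, either way round below 0.15 rad and contact force between flask4 and rack below 3.2 N)) and value of joint cover below 0.005 m); the robot touches nothing.
It fails at once if another kitchen thing is disturbed (moved over 3 cm) (distance of any of jug, amber_cup, clear_cup, pacifier_case, coaster from where it was at the start of the episode above 0.03 m).
Of flask1, flask2, flask3, flask4 only 3 to 4 are there at a start; the rules pass over those that are not, and their reading is None.
At some moment in a run one of flask1, flask2, flask3, flask4 may be knocked a few centimetres aside while the robot is not near it.
It also fails if it takes over 210 s, if anything falls off the work surface, if the arm or the gripper's body presses on something with over 40 N, if the wrist force passes 120 N, or if a joint passes its speed limit or range.

## Working session

There is one attempt and no reset: what is moved stays moved. The work goes in short steps, Python scripts to look and compute and a tool call to move; the robot and the scene stay as the last step left them, time stands still between calls to the robot, and variables do not carry over. Pictures are saved under pics/ and viewed, at most 14 in all, crops included, and the job is handed in when it is done.

Besides the shell and the picture viewer there is one more tool, called after "Emit:" in YAML: its name, and indented under it one key for each argument. arm_command: Moves the arm, as the interface text tells. Shift numbers are shares of 25 cm and turn numbers shares of 60 degrees, none past 1 either way. Its arguments: {"type":"object","properties":{"series":{"type":"array","items":{"type":"array","items":{"type":"array","items":{"type":"number","minimum":-1,"maximum":1}}}},"newtons":{"type":"number"}},"required":["series"]}

```bash
mkdir -p pics
cat > h.py <<'E'
import numpy as np, cv2
from rig import env, eyes, ticket, spotter
def cam(s):
    f=240/np.tan(np.radians(s["fovy"])/2); R=cv2.Rodrigues(np.array(s["rvec"],float))[0]
    return f,R,np.array(s["tvec"],float)
def cloud(s):
    f,R,t=cam(s); v,u=np.mgrid[0:480,0:640].astype(float)
    xd=(u-s["cx"])/f; yd=(v-s["cy"])/f; x,y=xd.copy(),yd.copy()
    for _ in range(20):
        k=1+s["k1"]*(x*x+y*y); x=xd/k; y=yd/k
    z=s["range_z"]; P=np.stack([x*z,y*z,z],-1)
    W=(P-t)@R; W[z<=0]=np.nan
    return W
def shot(name,fn):
    s=eyes.snapshot(name); cv2.imwrite("pics/"+fn,s["img"][:,:,::-1]); return s,cloud(s)
E
python3 - <<'E'
from h import *
for c in("top","side"):
    s,W=shot(c,c+"0.png"); np.save(c+"0.npy",W)
    for n in["flask1_center","box","rack","cover_handle","jug","amber_cup","clear_cup","pacifier_case","coaster"]:
        for d in spotter.look_for(n,c)[:7]:
            r,k=map(int,d["position"]); print(c,n,round(d["score"],2),r,k,np.round(W[r,k],3))
print({k:np.round(v,3) for k,v in env.state().items()}, env.tcp_to_grasp)
E
```

```text
top flask1_center 0.73 172 153 [0.707 0.338 0.044]
top flask1_center 0.62 191 289 [0.662 0.044 0.044]
top box 0.57 262 453 [ 0.501 -0.283  0.123]
top rack 0.7 289 168 [0.455 0.312 0.006]
top cover_handle 0.94 240 455 [ 0.548 -0.301  0.084]
top jug 0.75 118 307 [0.837 0.002 0.005]
top amber_cup 0.98 130 245 [0.81  0.143 0.006]
top amber_cup 0.31 365 440 [ 0.282 -0.28   0.011]
top clear_cup 0.65 129 372 [ 0.809 -0.144  0.009]
top pacifier_case 0.88 364 176 [0.297 0.285 0.04 ]
top pacifier_case 0.31 264 451 [ 0.497 -0.281  0.117]
top coaster 0.74 364 438 [ 0.284 -0.276  0.01 ]
top coaster 0.35 261 453 [ 0.503 -0.284  0.12 ]
top coaster 0.18 241 457 [ 0.546 -0.305  0.082]
side flask1_center 0.74 242 342 [0.654 0.033 0.041]
side flask1_center 0.62 186 273 [0.693 0.332 0.03 ]
side box 0.62 365 407 [ 0.511 -0.29   0.008]
side rack 0.93 237 204 [0.447 0.297 0.008]
side rack 0.4 238 341 [0.66  0.042 0.044]
side cover_handle 0.93 342 434 [ 0.534 -0.324  0.085]
side jug 0.78 212 392 [ 0.778 -0.006  0.087]
side amber_cup 0.96 199 350 [0.767 0.12  0.065]
side clear_cup 0.8 252 433 [ 0.758 -0.147  0.064]
side pacifier_case 0.92 266 144 [0.268 0.26  0.043]
side coaster 0.68 435 308 [ 0.268 -0.276  0.008]
side coaster 0.59 239 342 [0.657 0.036 0.046]
{'time': np.float64(1.0), 'q': array([-1.447,  0.477,  0.022,  1.555, -0.012,  1.109, -0.083]), 'dq': array([ 0.   ,  0.001, -0.   , -0.001,  0.   ,  0.001, -0.   ]), 'effort': array([ 1.0000e-03, -5.8274e+01,  1.5340e+00, -2.7293e+01, -5.4000e-02,
        1.0000e-02,  0.0000e+00]), 'tcp_pos': array([0.155, 0.657, 0.223]), 'orientation': array([-0.   ,  0.116,  0.993,  0.   ]), 'ft_force': array([-0.828, -0.066,  0.49 ]), 'wrist_torque': array([-0.031,  0.01 , -0.063]), 'gripper_force': np.float64(0.0), 'width': np.float64(0.088)} 0.0187
```

View pics/top0.png

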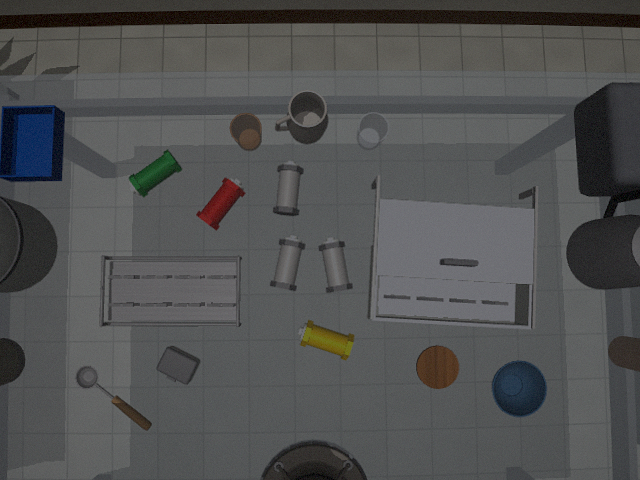

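View pics/side0.png

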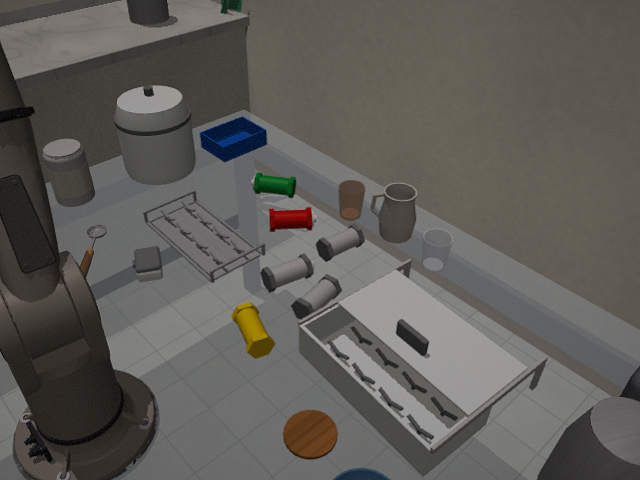

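Top view: grey flasks at (row, col) ≈ (190,289), (263,288) and (265,335). The rack is at (290,171), the box at (255,455) with its cover partly shut and the handle at (262,458). Green, red and yellow are look-alikes. The side view agrees.

```bash
cat > fit.py <<'E'
from h import *
def P3(s,pts):
    f,R,t=cam(s); p=np.atleast_2d(pts)@R.T+t; a=p[:,:2]/p[:,2:]; r2=(a**2).sum(1,keepdims=True)
    a=a*(1+s["k1"]*r2); return a*f+[s["cx"],s["cy"]]
def flasks(W,seeds,zlo=0.03,zhi=0.058,off=0):
    out=[]
    m=((W[...,2]>zlo+off)&(W[...,2]<zhi+off)).astype(np.uint8)
    n,L=cv2.connectedComponents(m)
    for (r,c) in seeds:
        l=L[r,c]
        if l==0: print("no comp",r,c,W[r,c]); continue
        p=W[L==l]; xy=p[:,:2].astype(np.float32)
        (cx,cy),(w,h),a=cv2.minAreaRect(xy)
        b=cv2.boxPoints(((cx,cy),(w,h),a)); e=b[1]-b[0]; g=b[2]-b[1]
        ax=e if np.linalg.norm(e)>np.linalg.norm(g) else g
        ax=ax/np.linalg.norm(ax); ax=ax*(1 if ax[0]>0 else -1)
        nn=np.array([-ax[1],ax[0]]); d=xy-[cx,cy]; al=d@ax; pe=d@nn
        wide=np.abs(pe)>0.016
        c0=(al[wide].max()+al[wide].min())/2
        cen=np.array([cx,cy])+ax*c0
        print((r,c),"n",len(p),"rect",np.round([cx,cy,w,h],4),"barrel",np.round(cen,4),"yawdeg",round(float(np.degrees(np.arctan2(ax[1],ax[0]))),1),"widelen",round(float(np.ptp(al[wide])),4),"ztop",np.round(np.percentile(p[:,2],[50,95]),3))
        out.append((cen,ax))
    return out
E
python3 - <<'E'
from fit import *
W=np.load("top0.npy"); 
flasks(W,[(190,289),(263,288),(265,335)])
def rect(name,m):
    p=W[m][:,:2].astype(np.float32); print(name,len(p),np.round(cv2.minAreaRect(p)[0],4),np.round(cv2.minAreaRect(p)[1],4),minA(p))
def minA(p): return round(cv2.minAreaRect(p)[2],2)
v,u=np.mgrid[0:480,0:640]; Z=W[...,2]
reg=(u>90)&(u<250)&(v>245)&(v<335); print("rack z hist",np.histogram(Z[reg],bins=np.arange(-.02,.07,.01)))
rect("rack",reg&(Z>0.022)&(Z<.05))
rect("rack38",reg&(Z>0.032)&(Z<.044))
reg=(u>362)&(u<545)&(v>170)&(v<335); print("box z",np.histogram(Z[reg],bins=np.arange(-.02,.14,.01)))
rect("boxall",reg&(Z>0.065)&(Z<.1))
rect("handle",reg&(Z>0.105))
rect("cover+",reg&(Z>0.08)&(Z<.1))
print("handle z",np.percentile(Z[reg&(Z>.105)],[50,95]), "table",np.nanmedian(Z[380:400,280:300]))
E
python3 - <<'E'
import cv2
a=cv2.imread('pics/top0.png')
cv2.imwrite('pics/box0.png',cv2.resize(a[165:340,360:550],None,fx=4,fy=3.4)[:600,:760])
E
```

```text
(190, 289) n 1057 rect [0.674  0.0466 0.0529 0.1159] barrel [0.671  0.0469] yawdeg -4.8 widelen 0.1094 ztop [0.045 0.051]
(263, 288) n 1095 rect [0.5108 0.0465 0.0526 0.1159] barrel [0.5073 0.0473] yawdeg -12.3 widelen 0.1086 ztop [0.045 0.051]
(265, 335) n 1101 rect [ 0.5053 -0.0532  0.1159  0.052 ] barrel [ 0.5016 -0.0538] yawdeg 9.2 widelen 0.1084 ztop [0.045 0.051]
rack z hist (array([   0, 3082, 9392,  338,  687,  561,   31,    0]), array([-0.02, -0.01,  0.  ,  0.01,  0.02,  0.03,  0.04,  0.05,  0.06]))
rack 1150 [0.4521 0.3023] [0.3018 0.1499] 89.0
rack38 535 [0.4523 0.3017] [0.3008 0.1495] 88.98
box z (array([    0,  5318,  9084,   493,   455,   138,   121,   123,   154,
         977, 12454,   164,    14,    66,   156]), array([-0.02, -0.01,  0.  ,  0.01,  0.02,  0.03,  0.04,  0.05,  0.06,
        0.07,  0.08,  0.09,  0.1 ,  0.11,  0.12,  0.13]))
boxall 13684 [ 0.5237 -0.302 ] [0.3463 0.3025] 85.57
handle 229 [ 0.5014 -0.2985] [0.0701 0.012 ] 85.63
cover+ 12618 [ 0.5237 -0.302 ] [0.3455 0.3023] 85.56
handle z [0.12083671 0.12412446] table -0.0005059380384459826
```

View pics/box0.png

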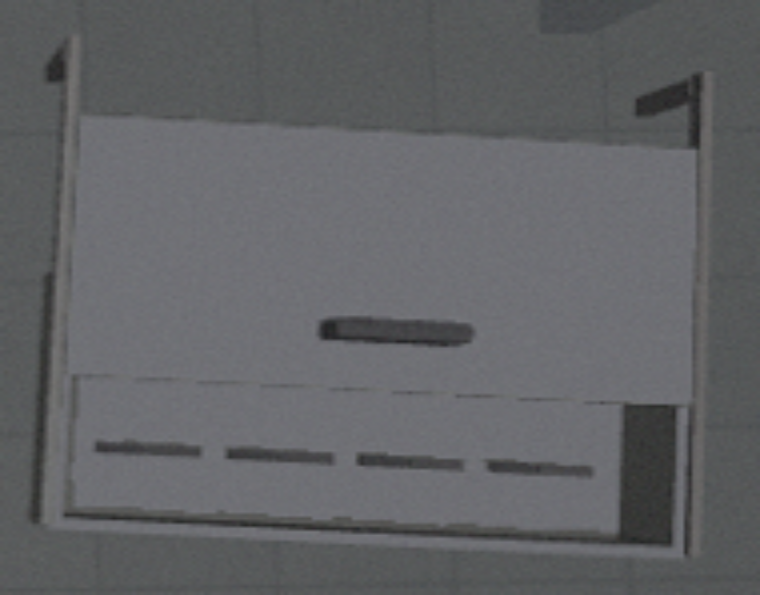

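The box (yaw −4.4°), rack (−1.0°) and three flasks all match the sizes given. The cover is about 94 mm open. I'll write a planner that turns waypoints into move rows, then open the cover fully.

```bash
cat > plan.py <<'E'
import numpy as np, sys, math
from scipy.spatial.transform import Rotation as Ro
from rig import env
BOX=(np.array([.4527,-.2965]),-4.4); RACK=(np.array([.4522,.302]),-1.0)
def w(fr,x,y):
    c,a=fr; a=math.radians(a); return c+np.array([x*math.cos(a)-y*math.sin(a),x*math.sin(a)+y*math.cos(a)])
def goal(yaw,Rc):   # closing line perpendicular to yaw (deg), tool down; pick nearer half turn
    best=None
    for k in(0,180):
        a=math.radians(yaw+k); R=np.array([[math.cos(a),math.sin(a),0],[math.sin(a),-math.cos(a),0],[0,0,-1]])
        d=Ro.from_matrix(Rc.T@R).magnitude()
        if best is None or d<best[0]: best=(d,R)
    return best[1]
def plan(wps):   # (x,y,z,yaw)
    s=env.state(); q=s["orientation"]; R=Ro.from_quat([q[1],q[2],q[3],q[0]]).as_matrix(); p=np.array(s["tcp_pos"])
    for x,y,z,yaw in wps:
        G=goal(yaw,R); t=np.array([x,y,z]); d=np.round(R.T@(t-p)/.25,3); r=np.round(Ro.from_matrix(R.T@G).as_rotvec()/math.radians(60),3)
        n=max(np.linalg.norm(d)*.25/.0625,np.linalg.norm(r)*60/10.7)
        print(np.round(t,3),yaw,"->",d.tolist(),r.tolist(),"rows>=%.1f"%n)
        p=p+R@(d*.25); R=R@Ro.from_rotvec(r*math.radians(60)).as_matrix()
E
python3 - <<'E'
from plan import *
a=w(BOX,.005,.0017); b=w(BOX,.082,.0017)
plan([(.30,.52,.23,-4.4),(.45,.33,.23,-4.4),(.5,.1,.23,-4.4),(.5,-.12,.23,-4.4),(*a,.18,-4.4),(*a,.097,-4.4),(*b,.097,-4.4)])
E
```

```text
[0.3  0.52 0.23] -4.4 -> [-0.69, -0.4, -0.029] [0.0, -0.0, -0.148] rows>=3.2
[0.45 0.33 0.23] -4.4 -> [-0.657, -0.712, -0.0] [0.0, -0.0, -0.0] rows>=3.9
[0.5  0.1  0.23] -4.4 -> [-0.27, -0.902, -0.0] [0.0, -0.0, -0.0] rows>=3.8
[ 0.5  -0.12  0.23] -4.4 -> [-0.067, -0.877, -0.0] [0.0, -0.0, -0.0] rows>=3.5
[ 0.458 -0.295  0.18 ] -4.4 -> [0.114, -0.712, 0.2] [0.0, -0.0, -0.0] rows>=3.0
[ 0.458 -0.295  0.097] -4.4 -> [0.0, 0.0, 0.332] [0.0, -0.0, -0.0] rows>=1.3
[ 0.535 -0.301  0.097] -4.4 -> [-0.308, 0.0, -0.0] [0.0, -0.0, -0.0] rows>=1.2
```

Emit:
arm_command:
  series:
    - [[-0.69,-0.4,-0.029,0,0,-0.148,1],[-0.69,-0.4,-0.029,0,0,-0.148,1],[-0.69,-0.4,-0.029,0,0,-0.148,1],[-0.69,-0.4,-0.029,0,0,-0.148,1],[-0.69,-0.4,-0.029,0,0,-0.148,1]]
  newtons: 20

```text
time: 1.62
tcp_pos: [0.3004, 0.5199, 0.2302]
orientation: [-0.0, 0.039, 0.999, 0.0]
ft_force: [-0.1, -0.7, 0.4]
width: 0.0417
gripper_force: 0.0
```

Emit:
arm_command:
  series:
    - [[-0.657,-0.712,0,0,0,0,1],[-0.657,-0.712,0,0,0,0,1],[-0.657,-0.712,0,0,0,0,1],[-0.657,-0.712,0,0,0,0,1],[-0.657,-0.712,0,0,0,0,1]]

```text
time: 2.25
tcp_pos: [0.4521, 0.3279, 0.23]
orientation: [0.0, 0.041, 0.999, -0.0]
ft_force: [-0.8, 1.2, -0.4]
width: 0.0007
gripper_force: 0.0
```

Emit:
arm_command:
  series:
    - [[-0.27,-0.902,0,0,0,0,1],[-0.27,-0.902,0,0,0,0,1],[-0.27,-0.902,0,0,0,0,1],[-0.27,-0.902,0,0,0,0,1],[-0.27,-0.902,0,0,0,0,1]]

```text
time: 2.88
tcp_pos: [0.5005, 0.099, 0.23]
orientation: [0.0, 0.04, 0.999, -0.0]
ft_force: [-0.3, 0.4, -0.4]
width: 0.0003
gripper_force: 0.0
```

Emit:
arm_command:
  series:
    - [[-0.067,-0.877,0,0,0,0,1],[-0.067,-0.877,0,0,0,0,1],[-0.067,-0.877,0,0,0,0,1],[-0.067,-0.877,0,0,0,0,1],[-0.067,-0.877,0,0,0,0,1]]

```text
time: 3.5
tcp_pos: [0.5008, -0.1191, 0.2298]
orientation: [0.0, 0.038, 0.999, 0.0]
ft_force: [-0.1, -0.3, -1.2]
width: 0.0001
gripper_force: 0.0
```

Emit:
arm_command:
  series:
    - [[0.114,-0.712,0.2,0,0,0,1],[0.114,-0.712,0.2,0,0,0,1],[0.114,-0.712,0.2,0,0,0,1],[0.114,-0.712,0.2,0,0,0,1],[0.114,-0.712,0.2,0,0,0,1]]

```text
time: 4.12
tcp_pos: [0.4599, -0.2919, 0.1795]
orientation: [-0.0, 0.036, 0.999, 0.001]
ft_force: [0.3, 0.1, 1.0]
width: 0.0003
gripper_force: 0.0
```

Emit:
arm_command:
  series:
    - [[0,0,0.15,0,0,0,1],[0,0,0.332,0,0,0,1],[0,0,0.332,0,0,0,1]]

```text
time: 4.5
tcp_pos: [0.4578, -0.2908, 0.0947]
orientation: [-0.002, 0.036, 0.999, 0.002]
ft_force: [-0.0, 0.1, -0.7]
width: 0.0001
gripper_force: 0.0
```

Emit:
arm_command:
  series:
    - [[-0.06,0,0,0,0,0,1],[-0.12,0,0,0,0,0,1],[-0.18,0,0,0,0,0,1],[-0.24,0,0,0,0,0,1],[-0.308,0,0,0,0,0,1]]

```text
time: 5.12
tcp_pos: [0.5355, -0.3013, 0.0971]
orientation: [-0.0, 0.038, 0.999, 0.0]
ft_force: [-2.1, 1.2, 2.7]
width: 0.0002
gripper_force: 1.3
```

Emit:
arm_command:
  series:
    - [[-0.016,0,0,0,0,0,1],[-0.032,0,0,0,0,0,1]]

```text
time: 5.38
tcp_pos: [0.5424, -0.3018, 0.0968]
orientation: [-0.0, 0.039, 0.999, 0.0]
ft_force: [-2.3, 1.6, 1.8]
width: 0.0005
gripper_force: 1.1
```

Emit:
arm_command:
  series:
    - [[-0.008,0,0,0,0,0,1],[-0.012,0,0,0,0,0,1]]

```text
time: 5.62
tcp_pos: [0.5452, -0.302, 0.0968]
orientation: [-0.0, 0.039, 0.999, 0.0]
ft_force: [-2.1, -0.0, 0.4]
width: 0.0003
gripper_force: 1.0
```

Emit:
arm_command:
  series:
    - [[-0.004,0,0,0,0,0,1],[-0.01,0,0,0,0,0,1]]

```text
time: 5.88
tcp_pos: [0.5456, -0.302, 0.0968]
orientation: [-0.002, 0.039, 0.999, 0.001]
ft_force: [-11.5, 3.1, 8.5]
width: 0.0007
gripper_force: 5.7
```

Emit:
arm_command:
  series:
    - [[0.04,0,0,0,0,0,1],[0.04,0,-0.3,0,0,0,1],[0.04,0,-0.6,0,0,0,1],[0.04,0,-0.6,0,0,0,0.2]]

```text
time: 6.38
tcp_pos: [0.5398, -0.3028, 0.2514]
orientation: [0.004, 0.039, 0.999, -0.001]
ft_force: [-0.1, -0.3, -0.2]
width: 0.0072
gripper_force: 0.0
```

Run:
```python
from fit import *; from plan import *
s,W=shot("top","top1.png"); np.save("top1.npy",W)
fl=flasks(W,[(190,289),(263,288),(265,335)])
Z=W[...,2]; v,u=np.mgrid[0:480,0:640]
ft=[env.state()["ft_force"] for _ in range(3)]; print(ft,env.state()["tcp_pos"],env.state()["width"])
# box frame: plates
c,a=BOX; a=np.radians(a); d=W[...,:2]-c; X=d[...,0]*np.cos(a)+d[...,1]*np.sin(a); Y=-d[...,0]*np.sin(a)+d[...,1]*np.cos(a)
m=(abs(X)<.07)&(abs(Y)<.155)&(Z>.012)&(Z<.05)
for lo,hi in((-.045,-.015),(.015,.045)):
    k=m&(X>lo)&(X<hi); print("plates",lo,k.sum(),np.median(X[k]),[ (round(float(np.median(Y[k&(abs(Y-y0)<.036)])),4)) for y0 in(-.108,-.036,.036,.108)])
cx,cy=fl[2][0]; 
plan([(.55,-.15,.22,9.2),(cx,cy,.15,9.2),(cx,cy,.06,9.2),(cx,cy,.007,9.2)])
```

```text
(190, 289) n 1055 rect [0.6735 0.0463 0.0542 0.1154] barrel [0.6705 0.0467] yawdeg -8.2 widelen 0.1079 ztop [0.045 0.051]
(263, 288) n 1091 rect [0.5111 0.0477 0.0522 0.1158] barrel [0.5076 0.0484] yawdeg -12.6 widelen 0.1086 ztop [0.045 0.051]
(265, 335) n 1095 rect [ 0.5053 -0.0536  0.116   0.0528] barrel [ 0.5021 -0.0541] yawdeg 8.4 widelen 0.1084 ztop [0.045 0.051]
[array([ 0.60567197, -0.6809941 ,  1.88458126]), array([ 0.60567197, -0.6809941 ,  1.88458126]), array([ 0.60567197, -0.6809941 ,  1.88458126])] [ 0.54067079 -0.30319394  0.25330786] 0.01110958005602105
plates -0.045 341 -0.02913089636368927 [-0.1097, -0.0378, 0.0381, 0.1087]
plates 0.015 357 0.031060520459180892 [-0.1111, -0.0381, 0.0347, 0.107]
[ 0.55 -0.15  0.22] 9.2 -> [0.011, 0.614, 0.131] [-0.004, 0.009, -0.227] rows>=2.5
[ 0.502 -0.054  0.15 ] 9.2 -> [0.128, 0.409, 0.281] [0.0, 0.0, -0.0] rows>=2.0
[ 0.502 -0.054  0.06 ] 9.2 -> [0.001, 0.0, 0.36] [0.0, 0.0, -0.0] rows>=1.4
[ 0.502 -0.054  0.007] 9.2 -> [-0.0, 0.0, 0.212] [0.0, 0.0, -0.0] rows>=0.8
```

View pics/top1.png

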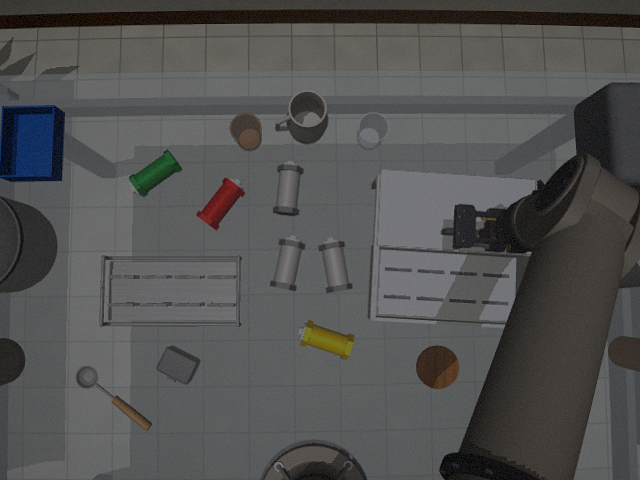

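The cover is open, all eight box plates sit where expected, and the flasks haven't moved. Next I take a baseline weight above the flask at (265,335), then pick it up.

Emit:
arm_command:
  series:
    - [[0.011,0.614,0.131,-0.004,0.009,-0.215,-0.7],[0.011,0.614,0.131,-0.004,0.009,-0.215,-0.7],[0.011,0.614,0.131,-0.004,0.009,-0.215,-0.7],[0.011,0.614,0.131,-0.004,0.009,-0.215,-0.7]]

```text
time: 6.92
tcp_pos: [0.5474, -0.1448, 0.2132]
orientation: [-0.005, -0.077, 0.997, 0.003]
ft_force: [-0.6, -0.4, 0.7]
width: 0.051
gripper_force: 0.0
```

Emit:
arm_command:
  series:
    - [[0.128,0.409,0.281,0,0,0,-0.7],[0.128,0.409,0.281,0,0,0,-0.7],[0.128,0.409,0.281,0,0,0,-0.7],[0.128,0.409,0.281,0,0,0,-0.7]]

```text
time: 7.42
tcp_pos: [0.5004, -0.053, 0.1451]
orientation: [-0.004, -0.073, 0.997, 0.002]
ft_force: [0.4, -0.4, 0.2]
width: 0.0744
gripper_force: 0.0
```

```bash
sed -i 's/^BOX=.*/BOX=(np.array([.4536,-.2980]),-4.4); RACK=(np.array([.4522,.302]),-1.0)/' plan.py
cat > weigh.py <<'E'
import numpy as np
from rig import env,eyes
def weigh(n=12):
    F=[];T=[];E=[]
    for _ in range(n):
        eyes.snapshot("side"); s=env.state(); F.append(s["ft_force"]);T.append(s["wrist_torque"]);E.append(s["effort"])
    F,T,E=map(np.array,(F,T,E))
    print("F",F.mean(0).round(3),"sd",F.std(0).round(2),"T",T.mean(0).round(3),"E",E.mean(0).round(3),"sdE",E.std(0).round(3))
E
python3 - <<'E'
from weigh import *; from plan import *
weigh(12); print({k:np.round(env.state()[k],4) for k in("time","tcp_pos","orientation","width")})
plan([(.502,-.0542,.06,8.6),(.502,-.0542,.007,8.6)])
E
```

```text
F [-0.15  -0.055 -0.132] sd [0.51 0.46 0.39] T [ 0.006 -0.006 -0.023] E [-8.9000e-02 -3.9354e+01  3.4850e+00 -2.1666e+01  2.4000e-02  1.0400e-01
  3.0000e-03] sdE [0.273 0.146 0.179 0.2   0.014 0.009 0.003]
{'time': np.float64(8.025), 'tcp_pos': array([ 0.4998, -0.0516,  0.1448]), 'orientation': array([-0.0046, -0.0741,  0.9972,  0.0023]), 'width': np.float64(0.075)}
[ 0.502 -0.054  0.06 ] 8.6 -> [-0.01, -0.013, 0.339] [0.005, -0.008, -0.002] rows>=1.4
[ 0.502 -0.054  0.007] 8.6 -> [-0.0, -0.0, 0.212] [0.0, -0.0, 0.0] rows>=0.8
```

Emit:
arm_command:
  series:
    - [[-0.01,-0.013,0.339,0.005,-0.008,-0.002,-0.7],[-0.01,-0.013,0.339,0.005,-0.008,-0.002,-0.7],[-0.01,-0.013,0.45,0.005,-0.008,-0.002,-0.7],[-0.01,-0.013,0.55,0.005,-0.008,-0.002,-0.7],[-0.01,-0.013,0.55,0.005,-0.008,-0.002,-0.7]]

```text
time: 8.65
tcp_pos: [0.5, -0.0538, 0.0059]
orientation: [-0.002, -0.075, 0.997, 0.0]
ft_force: [0.8, -0.8, 0.5]
width: 0.0746
gripper_force: 0.0
```

Emit:
arm_command:
  series:
    - [[0,0,0,0,0,0,1],[0,0,0,0,0,0,1],[0,0,0,0,0,0,1],[0,0,0,0,0,0,1]]
  newtons: 25

```text
time: 9.15
tcp_pos: [0.5019, -0.0536, 0.0079]
orientation: [0.0, -0.075, 0.997, 0.0]
ft_force: [-0.6, 0.3, 7.1]
width: 0.0454
gripper_force: 25.0
```

Emit:
arm_command:
  series:
    - [[0,0,-0.08,0,0,0,1],[0,0,-0.2,0,0,0,1],[0,0,-0.4,0,0,0,1],[0,0,-0.55,0,0,0,1],[0,0,-0.55,0,0,0,1]]

```text
time: 9.78
tcp_pos: [0.5032, -0.0539, 0.1472]
orientation: [0.003, -0.075, 0.997, 0.0]
ft_force: [0.1, -0.2, -2.3]
width: 0.0455
gripper_force: 25.0
```

Run:
```python
from weigh import *; from plan import *
weigh(14); print({k:np.round(env.state()[k],4) for k in("time","tcp_pos","orientation","width","gripper_force")})
```

```text
F [-0.002 -0.11  -1.929] sd [0.5  0.44 0.61] T [ 0.031 -0.001  0.001] E [-4.0000e-03 -4.0338e+01  3.8130e+00 -2.2406e+01  4.4000e-02  7.6000e-02
 -4.0000e-03] sdE [0.02  0.659 0.121 0.386 0.021 0.02  0.013]
{'time': np.float64(10.475), 'tcp_pos': array([ 0.5014, -0.0538,  0.1446]), 'orientation': array([-4.000e-04, -7.510e-02,  9.972e-01, -0.000e+00]), 'width': np.float64(0.0455), 'gripper_force': np.float64(24.9802)}
```

About 185 g, so this one goes to the rack.

Run:
```python
from plan import *
a=w(RACK,0,-.108); plan([(.49,.08,.15,-1),(*a,.13,-1),(*a,.06,-1),(*a,.0275,-1)])
```

```text
[0.49 0.08 0.15] -1 -> [-0.035, 0.536, -0.022] [-0.0, -0.001, 0.16] rows>=2.2
[0.45  0.194 0.13 ] -1 -> [0.167, 0.453, 0.08] [-0.0, 0.0, 0.0] rows>=2.0
[0.45  0.194 0.06 ] -1 -> [-0.0, 0.0, 0.28] [-0.0, 0.0, 0.0] rows>=1.1
[0.45  0.194 0.028] -1 -> [-0.0, 0.0, 0.13] [-0.0, 0.0, 0.0] rows>=0.5
```

Emit:
arm_command:
  series:
    - [[-0.035,0.536,-0.022,0,0,0.16,1],[-0.035,0.536,-0.022,0,0,0.16,1],[-0.035,0.536,-0.022,0,0,0.16,1],[-0.035,0.536,-0.022,0,0,0.16,1]]

```text
time: 10.98
tcp_pos: [0.49, 0.0806, 0.1502]
orientation: [-0.0, 0.007, 1.0, -0.0]
ft_force: [0.2, -1.0, -2.0]
width: 0.0455
gripper_force: 25.0
```

Emit:
arm_command:
  series:
    - [[0.167,0.453,0.08,0,0,0,1],[0.167,0.453,0.08,0,0,0,1],[0.167,0.453,0.08,0,0,0,1],[0.167,0.453,0.08,0,0,0,1]]

```text
time: 11.48
tcp_pos: [0.4509, 0.1918, 0.1302]
orientation: [-0.0, 0.01, 1.0, -0.001]
ft_force: [-0.0, 0.2, -1.3]
width: 0.0455
gripper_force: 25.0
```

Run:
```python
from plan import *; from weigh import *
weigh(4)
a=w(RACK,0,-.108); print(env.state()["tcp_pos"]);plan([(*a,.06,-1),(*a,.0275,-1)])
```

```text
F [-0.091 -0.332 -1.716] sd [0.31 0.41 0.29] T [-0.003 -0.004  0.005] E [-4.9200e-01 -3.9386e+01  2.8270e+00 -2.1382e+01 -2.1000e-02  7.9000e-02
  1.1000e-02] sdE [0.327 0.098 0.219 0.019 0.02  0.001 0.002]
[0.4510211  0.1920383  0.13039642]
[0.45  0.194 0.06 ] -1 -> [0.003, 0.008, 0.282] [-0.0, -0.0, -0.003] rows>=1.1
[0.45  0.194 0.028] -1 -> [-0.0, 0.0, 0.13] [-0.0, -0.0, 0.0] rows>=0.5
```

Emit:
arm_command:
  series:
    - [[0.003,0.008,0.15,0,0,0,1],[0.003,0.008,0.282,0,0,0,1],[0.003,0.008,0.32,0,0,0,1],[0.003,0.008,0.36,0,0,0,1],[0.003,0.008,0.39,0,0,0,1]]

```text
time: 12.3
tcp_pos: [0.4502, 0.196, 0.033]
orientation: [0.0, 0.009, 1.0, 0.0]
ft_force: [-0.2, 0.2, -1.0]
width: 0.0456
gripper_force: 25.0
```

Emit:
arm_command:
  series:
    - [[0,0,0.01,0,0,0,1],[0,0,0.02,0,0,0,1]]

```text
time: 12.55
tcp_pos: [0.4498, 0.1961, 0.028]
orientation: [0.0, 0.009, 1.0, 0.0]
ft_force: [0.0, -0.4, -2.1]
width: 0.0456
gripper_force: 25.0
```

Emit:
arm_command:
  series:
    - [[0,-0.006,0.006,0,0,0,1],[0,-0.006,0.01,0,0,0,1]]

```text
time: 12.8
tcp_pos: [0.4499, 0.1953, 0.0267]
orientation: [0.0, 0.008, 1.0, 0.001]
ft_force: [-6.0, -0.3, 26.0]
width: 0.046
gripper_force: 25.0
```

Emit:
arm_command:
  series:
    - [[0,0,0.004,0,0,0,1],[0,0,0.006,0,0,0,1]]

```text
time: 13.05
tcp_pos: [0.45, 0.1949, 0.0261]
orientation: [0.0, 0.009, 1.0, 0.001]
ft_force: [-8.4, -3.7, 33.5]
width: 0.0457
gripper_force: 25.0
```

Contact at z≈0.0265, so it's seated. Release, lift and look.

Emit:
arm_command:
  series:
    - [[0,0,0,0,0,0,-0.35],[0,0,-0.01,0,0,0,-0.35],[0,0,-0.01,0,0,0,-0.35]]

```text
time: 13.42
tcp_pos: [0.4501, 0.1989, 0.0269]
orientation: [0.001, 0.007, 1.0, 0.002]
ft_force: [-2.4, 10.1, -0.7]
width: 0.0591
gripper_force: 5.2
```

Emit:
arm_command:
  series:
    - [[0,0,-0.2,0,0,0,-0.35],[0,0,-0.5,0,0,0,-0.35],[0,0,-0.5,0,0,0,-0.7],[0,0,-0.5,0,0,0,-0.7]]

```text
time: 13.92
tcp_pos: [0.4498, 0.1948, 0.1517]
orientation: [0.001, 0.008, 1.0, 0.001]
ft_force: [-0.7, 0.4, -1.6]
width: 0.0738
gripper_force: 0.0
```

Run:
```python
from fit import *; from plan import *
from weigh import weigh
s,W=shot("top","top2.png"); np.save("top2.npy",W)
fl=flasks(W,[(190,289),(263,288)])
weigh(3);print(env.state()["tcp_pos"],env.state()["time"])
cx,cy=fl[1][0]
plan([(cx,cy,.15,-12.5),(cx,cy,.06,-12.5),(cx,cy,.007,-12.5)])
```

```text
(190, 289) n 1066 rect [0.6741 0.0459 0.0536 0.116 ] barrel [0.6715 0.0462] yawdeg -6.8 widelen 0.1093 ztop [0.045 0.051]
(263, 288) n 1095 rect [0.5111 0.0478 0.0534 0.1158] barrel [0.5077 0.0486] yawdeg -13.0 widelen 0.1087 ztop [0.044 0.05 ]
F [-0.205  0.248 -0.023] sd [0.37 0.51 0.28] T [ 0.009 -0.027 -0.011] E [-2.5000e-02 -3.8497e+01  2.9610e+00 -2.2179e+01 -2.0000e-03  6.7000e-02
  1.0000e-03] sdE [0.002 0.268 0.04  0.173 0.004 0.003 0.002]
[0.44844155 0.19389176 0.14957786] 14.125
[0.508 0.049 0.15 ] -12.5 -> [-0.247, -0.577, -0.001] [-0.002, -0.003, 0.192] rows>=2.5
[0.508 0.049 0.06 ] -12.5 -> [0.0, -0.0, 0.36] [-0.0, 0.0, 0.0] rows>=1.4
[0.508 0.049 0.007] -12.5 -> [0.0, -0.0, 0.212] [-0.0, 0.0, 0.0] rows>=0.8
```

View pics/top2.png

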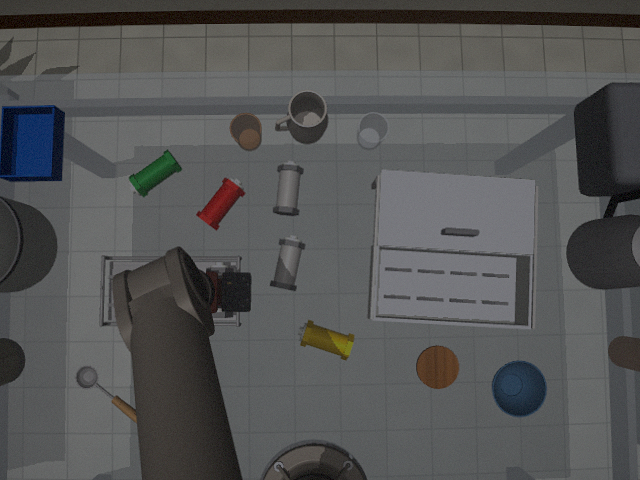

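Emit:
arm_command:
  series:
    - [[-0.247,-0.577,-0.001,-0.002,-0.003,0.194,-0.7],[-0.247,-0.577,-0.001,-0.002,-0.003,0.194,-0.7],[-0.247,-0.577,-0.001,-0.002,-0.003,0.194,-0.7],[-0.247,-0.577,-0.001,-0.002,-0.003,0.194,-0.7],[-0.247,-0.577,-0.001,-0.002,-0.003,0.194,-0.7]]

```text
time: 14.75
tcp_pos: [0.5079, 0.05, 0.1504]
orientation: [0.0, 0.11, 0.994, 0.001]
ft_force: [0.3, 0.7, 0.4]
width: 0.0742
gripper_force: 0.0
```

Run:
```python
from fit import *; from plan import *
from weigh import weigh
weigh(10);print(env.state()["tcp_pos"],env.state()["time"])
s,W=shot("top","top3.png"); d=W[...,:2]-RACK[0]; a=np.radians(-1.0)
X=d[...,0]*np.cos(a)+d[...,1]*np.sin(a); Y=-d[...,0]*np.sin(a)+d[...,1]*np.cos(a); Z=W[...,2]
m=(abs(X)<.068)&(abs(Y+.108)<.03)&(Z>.05)&(Z<.09)
p=np.c_[X[m],Y[m]].astype(np.float32); print("placed in rack frame",len(p),cv2.minAreaRect(p),np.percentile(Z[m],[50,95]))
plan([(.5077,.0486,.06,-12.7),(.5077,.0486,.007,-12.7)])
```

```text
F [-0.19  -0.152  0.05 ] sd [0.53 0.37 0.52] T [ 0.001 -0.004 -0.006] E [ 1.5000e-01 -3.8887e+01  4.1560e+00 -2.2012e+01  6.0000e-03  6.5000e-02
 -4.0000e-03] sdE [0.293 0.035 0.162 0.023 0.012 0.002 0.002]
[0.50869533 0.04942305 0.15147366] 15.25
placed in rack frame 1142 ((0.002843625843524933, -0.10815301537513733), (0.05074044317007065, 0.1150876134634018), 89.66539001464844) [0.06377893 0.06964489]
[0.508 0.049 0.06 ] -12.7 -> [0.004, -0.004, 0.366] [0.002, 0.002, 0.002] rows>=1.5
[0.508 0.049 0.007] -12.7 -> [0.0, -0.0, 0.212] [0.0, 0.0, -0.0] rows>=0.8
```

First flask is seated correctly. Now the second.

Emit:
arm_command:
  series:
    - [[0.004,-0.004,0.366,0.002,0.002,0.002,-0.7],[0.004,-0.004,0.366,0.002,0.002,0.002,-0.7],[0.004,-0.004,0.48,0.002,0.002,0.002,-0.7],[0.004,-0.004,0.577,0.002,0.002,0.002,-0.7],[0.004,-0.004,0.577,0.002,0.002,0.002,-0.7]]

```text
time: 15.92
tcp_pos: [0.5068, 0.0483, 0.0059]
orientation: [-0.001, 0.111, 0.994, -0.001]
ft_force: [1.0, 0.1, 0.5]
width: 0.0747
gripper_force: 0.0
```

Emit:
arm_command:
  series:
    - [[0,0,0,0,0,0,1],[0,0,0,0,0,0,1],[0,0,0,0,0,0,1],[0,0,0,0,0,0,1]]
  newtons: 25

```text
time: 16.42
tcp_pos: [0.5086, 0.049, 0.0079]
orientation: [0.001, 0.111, 0.994, 0.0]
ft_force: [-1.5, 0.3, 6.3]
width: 0.0451
gripper_force: 25.0
```

Emit:
arm_command:
  series:
    - [[0,0,-0.08,0,0,0,1],[0,0,-0.2,0,0,0,1],[0,0,-0.4,0,0,0,1],[0,0,-0.577,0,0,0,1],[0,0,-0.577,0,0,0,1]]

```text
time: 17.05
tcp_pos: [0.5097, 0.0489, 0.154]
orientation: [0.003, 0.111, 0.994, 0.001]
ft_force: [-1.0, 0.4, -4.4]
width: 0.0455
gripper_force: 25.0
```

Run:
```python
from weigh import *; from plan import *
weigh(14); print({k:np.round(env.state()[k],4) for k in("time","tcp_pos","orientation","width","gripper_force")})
a=w(RACK,0,-.036); print("RACK"); plan([(*a,.14,-1),(*a,.06,-1),(*a,.03,-1)])
b=w(BOX,0,.108); print("BOX"); plan([(.50,-.06,.19,-4.4),(*b,.19,-4.4),(*b,.06,-4.4),(*b,.03,-4.4)])
```

```text
F [ 0.069 -0.218 -3.527] sd [0.68 0.61 0.52] T [-0.006 -0.015  0.005] E [-3.0000e-03 -4.0845e+01  4.5870e+00 -2.3382e+01  1.6000e-02  8.6000e-02
 -5.0000e-03] sdE [0.031 0.756 0.169 0.468 0.029 0.024 0.018]
{'time': np.float64(17.75), 'tcp_pos': array([0.5079, 0.0486, 0.1513]), 'orientation': array([ 1.000e-04,  1.110e-01,  9.938e-01, -0.000e+00]), 'width': np.float64(0.0457), 'gripper_force': np.float64(24.9952)}
RACK
[0.452 0.266 0.14 ] -1 -> [0.412, 0.799, 0.045] [-0.0, 0.0, -0.196] rows>=3.6
[0.452 0.266 0.06 ] -1 -> [-0.0, -0.001, 0.32] [-0.0, 0.0, 0.0] rows>=1.3
[0.452 0.266 0.03 ] -1 -> [-0.0, 0.0, 0.12] [-0.0, 0.0, 0.0] rows>=0.5
BOX
[ 0.5  -0.06  0.19] -4.4 -> [-0.065, -0.431, -0.155] [-0.0, 0.0, -0.139] rows>=1.9
[ 0.462 -0.19   0.19 ] -4.4 -> [0.112, -0.531, 0.0] [-0.0, 0.0, -0.0] rows>=2.2
[ 0.462 -0.19   0.06 ] -4.4 -> [0.0, -0.0, 0.52] [-0.0, 0.0, -0.0] rows>=2.1
[ 0.462 -0.19   0.03 ] -4.4 -> [0.0, -0.0, 0.12] [-0.0, 0.0, -0.0] rows>=0.5
```

About 360 g, so this one goes to the box, in the +36 cradle.

Run:
```python
from plan import *
b=w(BOX,0,.036); plan([(.50,-.1,.19,-4.4),(*b,.19,-4.4),(*b,.06,-4.4),(*b,.032,-4.4)])
```

```text
[ 0.5  -0.1   0.19] -4.4 -> [-0.1, -0.587, -0.155] [-0.0, 0.0, -0.139] rows>=2.5
[ 0.456 -0.262  0.19 ] -4.4 -> [0.124, -0.66, 0.0] [-0.0, 0.0, -0.0] rows>=2.7
[ 0.456 -0.262  0.06 ] -4.4 -> [0.0, 0.0, 0.52] [-0.0, 0.0, -0.0] rows>=2.1
[ 0.456 -0.262  0.032] -4.4 -> [0.0, 0.0, 0.112] [-0.0, 0.0, -0.0] rows>=0.4
```

Emit:
arm_command:
  series:
    - [[-0.1,-0.587,-0.155,0,0,-0.139,1],[-0.1,-0.587,-0.155,0,0,-0.139,1],[-0.1,-0.587,-0.155,0,0,-0.139,1],[-0.1,-0.587,-0.155,0,0,-0.139,1]]

```text
time: 18.25
tcp_pos: [0.4999, -0.103, 0.191]
orientation: [0.001, 0.041, 0.999, -0.0]
ft_force: [-0.3, 1.0, -4.2]
width: 0.0456
gripper_force: 25.0
```

Emit:
arm_command:
  series:
    - [[0.124,-0.66,0,0,0,0,1],[0.124,-0.66,0,0,0,0,1],[0.124,-0.66,0,0,0,0,1],[0.124,-0.66,0,0,0,0,1],[0.124,-0.66,0,0,0,0,1]]

```text
time: 18.88
tcp_pos: [0.4569, -0.2605, 0.1897]
orientation: [-0.0, 0.038, 0.999, 0.001]
ft_force: [-0.3, 0.2, -3.9]
width: 0.0456
gripper_force: 25.0
```

Run:
```python
from plan import *; from weigh import *
weigh(4)
b=w(BOX,0,.036); print(env.state()["tcp_pos"]); plan([(*b,.06,-4.4),(*b,.03,-4.4)])
```

```text
F [ 0.277  0.362 -3.639] sd [0.58 0.16 0.47] T [0.02  0.006 0.024] E [ 4.9100e-01 -3.9143e+01  5.4740e+00 -2.5085e+01  7.7000e-02  6.3000e-02
 -7.0000e-03] sdE [0.31  0.068 0.21  0.006 0.023 0.004 0.002]
[ 0.45705058 -0.26053323  0.18999077]
[ 0.456 -0.262  0.06 ] -4.4 -> [0.002, -0.007, 0.52] [0.001, 0.0, 0.003] rows>=2.1
[ 0.456 -0.262  0.03 ] -4.4 -> [0.0, 0.0, 0.12] [-0.0, 0.0, -0.0] rows>=0.5
```

Emit:
arm_command:
  series:
    - [[0.002,-0.007,0.25,0.001,0,0.003,1],[0.002,-0.007,0.4,0.001,0,0.003,1],[0.002,-0.007,0.5,0.001,0,0.003,1],[0.002,-0.007,0.58,0.001,0,0.003,1],[0.002,-0.007,0.62,0.001,0,0.003,1]]

```text
time: 19.7
tcp_pos: [0.4559, -0.2628, 0.0342]
orientation: [-0.0, 0.039, 0.999, -0.0]
ft_force: [-0.2, 0.8, -2.4]
width: 0.0456
gripper_force: 25.0
```

Emit:
arm_command:
  series:
    - [[0,0,0.012,0,0,0,1],[0,0,0.024,0,0,0,1]]

```text
time: 19.95
tcp_pos: [0.4565, -0.264, 0.0297]
orientation: [0.001, 0.04, 0.999, -0.001]
ft_force: [-0.6, 0.1, -3.4]
width: 0.0457
gripper_force: 25.0
```

Emit:
arm_command:
  series:
    - [[0,0,0.006,0,0,0,1],[0,0,0.01,0,0,0,1]]

```text
time: 20.2
tcp_pos: [0.4564, -0.264, 0.0283]
orientation: [0.001, 0.04, 0.999, -0.0]
ft_force: [-5.6, 4.3, 20.7]
width: 0.0458
gripper_force: 25.0
```

Emit:
arm_command:
  series:
    - [[0,0,0,0,0,0,-0.32],[0,0,0,0,0,0,-0.32],[0,0,0,0,0,0,-0.32]]

```text
time: 20.58
tcp_pos: [0.456, -0.2641, 0.0268]
orientation: [0.0, 0.04, 0.999, -0.001]
ft_force: [-0.4, 0.6, -0.5]
width: 0.0578
gripper_force: 0.0
```

Emit:
arm_command:
  series:
    - [[0,0,-0.2,0,0,0,-0.32],[0,0,-0.5,0,0,0,-0.32],[0,0,-0.7,0,0,0,-0.7],[0,0,-0.7,0,0,0,-0.7]]

```text
time: 21.08
tcp_pos: [0.4584, -0.2654, 0.2063]
orientation: [0.005, 0.04, 0.999, -0.002]
ft_force: [0.2, 0.5, -0.9]
width: 0.0731
gripper_force: 0.0
```

Run:
```python
from fit import *; from plan import *
s,W=shot("top","top4.png"); np.save("top4.npy",W)
fl=flasks(W,[(190,289)])
cx,cy=fl[0][0]; print(env.state()["tcp_pos"])
plan([(.54,-.08,.2,-7),(cx,cy,.15,-7)])
```

```text
(190, 289) n 1064 rect [0.6741 0.0457 0.053  0.1161] barrel [0.6705 0.0461] yawdeg -6.5 widelen 0.1087 ztop [0.045 0.051]
[ 0.45697854 -0.26423113  0.2036795 ]
[ 0.54 -0.08  0.2 ] -7 -> [-0.272, 0.761, 0.015] [-0.001, 0.005, 0.04] rows>=3.2
[0.67  0.046 0.15 ] -7 -> [-0.457, 0.564, 0.2] [-0.0, -0.0, 0.0] rows>=3.0
```

View pics/top4.png

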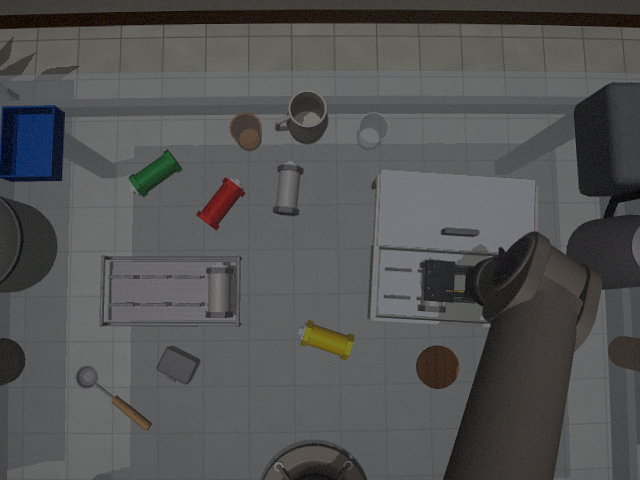

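The rack flask is at (290,219) and the box flask is in its cradle, partly hidden by the gripper. The last flask at (190,289) hasn't moved.

Emit:
arm_command:
  series:
    - [[-0.272,0.761,0.015,-0.001,0.005,0.035,-0.7],[-0.272,0.761,0.015,-0.001,0.005,0.035,-0.7],[-0.272,0.761,0.015,-0.001,0.005,0.035,-0.7],[-0.272,0.761,0.015,-0.001,0.005,0.035,-0.7],[-0.272,0.761,0.015,-0.001,0.005,0.035,-0.7]]

```text
time: 21.75
tcp_pos: [0.538, -0.0789, 0.1963]
orientation: [-0.004, 0.057, 0.998, -0.0]
ft_force: [-1.3, -0.6, 0.0]
width: 0.0743
gripper_force: 0.0
```

Emit:
arm_command:
  series:
    - [[-0.457,0.564,0.2,0,0,0,-0.7],[-0.457,0.564,0.2,0,0,0,-0.7],[-0.457,0.564,0.2,0,0,0,-0.7],[-0.457,0.564,0.2,0,0,0,-0.7],[-0.457,0.564,0.2,0,0,0,-0.7]]

```text
time: 22.38
tcp_pos: [0.6675, 0.0439, 0.1465]
orientation: [-0.003, 0.06, 0.998, -0.001]
ft_force: [-0.0, -0.5, -0.0]
width: 0.0746
gripper_force: 0.0
```

Run:
```python
from fit import *; from plan import *
from weigh import weigh
weigh(10);print(env.state()["tcp_pos"],env.state()["time"])
s,W=shot("top","top5.png"); Z=W[...,2]
for F,y0 in((BOX,.036),(RACK,-.108)):
    d=W[...,:2]-F[0]; a=np.radians(F[1])
    X=d[...,0]*np.cos(a)+d[...,1]*np.sin(a); Y=-d[...,0]*np.sin(a)+d[...,1]*np.cos(a)
    m=(abs(X)<.069)&(abs(Y-y0)<.036)&(Z>.05)&(Z<.075)
    p=np.c_[X[m],Y[m]].astype(np.float32); print("placed",len(p),cv2.minAreaRect(p),np.percentile(Z[m],[50,95]))
plan([(.6708,.0463,.06,-6.8),(.6708,.0463,.007,-6.8)])
```

```text
F [-0.107  0.089 -0.067] sd [0.39 0.39 0.43] T [-0.006 -0.019 -0.016] E [-1.1400e-01 -5.6964e+01  8.2910e+00 -2.4082e+01  1.7000e-02  9.0000e-02
  4.0000e-03] sdE [0.478 0.542 0.326 0.075 0.028 0.004 0.002]
[0.66828161 0.04716178 0.14744957] 22.875
placed 1133 ((0.0012681744992733002, 0.037327203899621964), (0.11549028754234314, 0.05365268886089325), 0.5765069723129272) [0.06380836 0.07020687]
placed 156 ((0.018790721893310547, -0.0873974934220314), (0.021351153030991554, 0.07858967036008835), 79.0999984741211) [0.06022097 0.0698432 ]
[0.671 0.046 0.06 ] -6.8 -> [-0.012, -0.003, 0.349] [0.0, -0.004, 0.002] rows>=1.4
[0.671 0.046 0.007] -6.8 -> [-0.0, 0.0, 0.212] [0.0, -0.0, -0.0] rows>=0.8
```

Emit:
arm_command:
  series:
    - [[-0.012,-0.003,0.349,0,-0.004,0.002,-0.7],[-0.012,-0.003,0.349,0,-0.004,0.002,-0.7],[-0.012,-0.003,0.46,0,-0.004,0.002,-0.7],[-0.012,-0.003,0.561,0,-0.004,0.002,-0.7],[-0.012,-0.003,0.561,0,-0.004,0.002,-0.7]]

```text
time: 23.55
tcp_pos: [0.6689, 0.0464, 0.005]
orientation: [-0.002, 0.059, 0.998, -0.0]
ft_force: [-1.0, 0.5, -0.3]
width: 0.0748
gripper_force: 0.0
```

Emit:
arm_command:
  series:
    - [[0,0,0,0,0,0,1],[0,0,0,0,0,0,1],[0,0,0,0,0,0,1],[0,0,0,0,0,0,1]]
  newtons: 25

```text
time: 24.05
tcp_pos: [0.6712, 0.0467, 0.0079]
orientation: [0.0, 0.059, 0.998, 0.0]
ft_force: [-1.7, 0.8, 5.5]
width: 0.0457
gripper_force: 25.0
```

Emit:
arm_command:
  series:
    - [[0,0,-0.08,0,0,0,1],[0,0,-0.2,0,0,0,1],[0,0,-0.4,0,0,0,1],[0,0,-0.561,0,0,0,1],[0,0,-0.561,0,0,0,1]]

```text
time: 24.68
tcp_pos: [0.6729, 0.0458, 0.1518]
orientation: [0.003, 0.06, 0.998, 0.001]
ft_force: [0.1, -0.9, -2.6]
width: 0.0455
gripper_force: 25.0
```

Run:
```python
from weigh import *; from plan import *
weigh(14); print({k:np.round(env.state()[k],4) for k in("time","tcp_pos","orientation","width","gripper_force")})
a=w(RACK,0,.036); print("RACK"); plan([(.56,.18,.15,-1),(*a,.14,-1),(*a,.03,-1)])
b=w(BOX,0,-.036); print("BOX"); plan([(.54,-.08,.19,-4.4),(.49,-.2,.19,-4.4),(*b,.19,-4.4),(*b,.03,-4.4)])
```

```text
F [-0.09  -0.018 -2.62 ] sd [0.44 0.33 0.41] T [ 0.007 -0.002 -0.014] E [ 3.8000e-02 -5.9648e+01  8.9430e+00 -2.5275e+01  3.1000e-02  8.5000e-02
 -3.0000e-03] sdE [0.082 0.911 0.24  0.527 0.016 0.018 0.008]
{'time': np.float64(25.375), 'tcp_pos': array([0.6706, 0.0462, 0.147 ]), 'orientation': array([-4.000e-04,  5.940e-02,  9.982e-01, -0.000e+00]), 'width': np.float64(0.0453), 'gripper_force': np.float64(24.9972)}
RACK
[0.56 0.18 0.15] -1 -> [0.503, 0.479, -0.012] [-0.0, -0.001, -0.097] rows>=2.8
[0.453 0.338 0.14 ] -1 -> [0.439, 0.624, 0.04] [-0.0, 0.0, 0.0] rows>=3.1
[0.453 0.338 0.03 ] -1 -> [0.0, 0.0, 0.44] [-0.0, 0.0, 0.0] rows>=1.8
BOX
[ 0.54 -0.08  0.19] -4.4 -> [0.459, -0.563, -0.171] [-0.0, -0.001, -0.04] rows>=3.0
[ 0.49 -0.2   0.19] -4.4 -> [0.163, -0.494, -0.0] [-0.0, 0.0, -0.0] rows>=2.1
[ 0.451 -0.334  0.19 ] -4.4 -> [0.115, -0.546, -0.0] [-0.0, 0.0, -0.0] rows>=2.2
[ 0.451 -0.334  0.03 ] -4.4 -> [-0.0, -0.0, 0.64] [-0.0, 0.0, -0.0] rows>=2.6
```

About 265 g, so this one goes to the box, in the −36 cradle.

Emit:
arm_command:
  series:
    - [[0.459,-0.563,-0.171,0,0,-0.04,1],[0.459,-0.563,-0.171,0,0,-0.04,1],[0.459,-0.563,-0.171,0,0,-0.04,1],[0.459,-0.563,-0.171,0,0,-0.04,1],[0.459,-0.563,-0.171,0,0,-0.04,1]]

```text
time: 26.0
tcp_pos: [0.5407, -0.0794, 0.1904]
orientation: [0.0, 0.038, 0.999, 0.0]
ft_force: [1.2, 1.1, -1.6]
width: 0.0455
gripper_force: 25.0
```

Emit:
arm_command:
  series:
    - [[0.163,-0.494,0,0,0,0,1],[0.163,-0.494,0,0,0,0,1],[0.163,-0.494,0,0,0,0,1],[0.163,-0.494,0,0,0,0,1]]

```text
time: 26.5
tcp_pos: [0.491, -0.199, 0.1897]
orientation: [-0.0, 0.038, 0.999, 0.0]
ft_force: [0.6, 0.3, -2.1]
width: 0.0453
gripper_force: 25.0
```

Emit:
arm_command:
  series:
    - [[0.115,-0.546,0,0,0,0,1],[0.115,-0.546,0,0,0,0,1],[0.115,-0.546,0,0,0,0,1],[0.115,-0.546,0,0,0,0,1]]

```text
time: 27.0
tcp_pos: [0.452, -0.3329, 0.1896]
orientation: [-0.0, 0.038, 0.999, 0.0]
ft_force: [0.3, 1.0, -2.7]
width: 0.0455
gripper_force: 25.0
```

Run:
```python
from plan import *; from weigh import *
weigh(5)
b=w(BOX,0,-.036); print(env.state()["tcp_pos"]); plan([(*b,.06,-4.4),(*b,.034,-4.4)])
```

```text
F [-0.034  0.359 -2.01 ] sd [0.39 0.6  0.21] T [0.034 0.001 0.004] E [ 8.3100e-01 -4.2795e+01  7.1890e+00 -2.5005e+01  1.1400e-01  3.7000e-02
  6.0000e-03] sdE [0.594 0.131 0.417 0.05  0.053 0.019 0.025]
[ 0.45205959 -0.33168103  0.18980244]
[ 0.451 -0.334  0.06 ] -4.4 -> [0.004, -0.01, 0.519] [0.001, -0.001, 0.003] rows>=2.1
[ 0.451 -0.334  0.034] -4.4 -> [-0.0, 0.0, 0.104] [-0.0, 0.0, 0.0] rows>=0.4
```

Pooled reading is about 245 g, in the band where either place passes. The box is still right.

Emit:
arm_command:
  series:
    - [[0.004,-0.01,0.25,0.001,-0.001,0.003,1],[0.004,-0.01,0.4,0.001,-0.001,0.003,1],[0.004,-0.01,0.5,0.001,-0.001,0.003,1],[0.004,-0.01,0.58,0.001,-0.001,0.003,1],[0.004,-0.01,0.623,0.001,-0.001,0.003,1]]

```text
time: 27.88
tcp_pos: [0.4499, -0.3349, 0.0333]
orientation: [-0.0, 0.039, 0.999, -0.0]
ft_force: [0.6, 0.0, -2.2]
width: 0.0453
gripper_force: 25.0
```

Emit:
arm_command:
  series:
    - [[0,0,0.012,0,0,0,1],[0,0,0.02,0,0,0,1]]

```text
time: 28.12
tcp_pos: [0.4501, -0.3363, 0.0298]
orientation: [0.001, 0.04, 0.999, -0.001]
ft_force: [0.8, -0.6, -3.2]
width: 0.0457
gripper_force: 25.0
```

Emit:
arm_command:
  series:
    - [[0,0,0.006,0,0,0,1],[0,0,0.01,0,0,0,1]]

```text
time: 28.38
tcp_pos: [0.4501, -0.3365, 0.0284]
orientation: [0.001, 0.04, 0.999, -0.0]
ft_force: [-3.7, 4.9, 18.5]
width: 0.0455
gripper_force: 25.0
```

Emit:
arm_command:
  series:
    - [[0,0,0,0,0,0,-0.32],[0,0,0,0,0,0,-0.32],[0,0,0,0,0,0,-0.32]]

```text
time: 28.75
tcp_pos: [0.4497, -0.3364, 0.0269]
orientation: [0.0, 0.04, 0.999, -0.001]
ft_force: [0.5, -0.9, -0.1]
width: 0.0582
gripper_force: 0.0
```

Emit:
arm_command:
  series:
    - [[0,0,-0.2,0,0,0,-0.32],[0,0,-0.5,0,0,0,-0.32],[0,0,-0.7,0,0,0,1],[0,0,-0.7,0,0,0,1]]

```text
time: 29.25
tcp_pos: [0.4518, -0.3382, 0.2066]
orientation: [0.005, 0.04, 0.999, -0.002]
ft_force: [0.7, -1.5, -0.2]
width: 0.0413
gripper_force: 0.0
```

```bash
cat > chk.py <<'E'
from fit import *; from plan import *
def chk(fn):
    s,W=shot("top",fn); Z=W[...,2]
    for F,y0 in((BOX,.036),(BOX,-.036),(RACK,-.108)):
        d=W[...,:2]-F[0]; a=np.radians(F[1])
        X=d[...,0]*np.cos(a)+d[...,1]*np.sin(a); Y=-d[...,0]*np.sin(a)+d[...,1]*np.cos(a)
        m=(abs(X)<.069)&(abs(Y-y0)<.036)&(Z>.05)&(Z<.075)
        p=np.c_[X[m],Y[m]].astype(np.float32)
        if len(p)>9: print("placed",len(p),np.round(np.hstack(cv2.minAreaRect(p)),4),np.percentile(Z[m],[50,95]).round(4))
        h=(Z>.105)&(Z<.13)&(abs(Y)<.05)&(X>-.06)&(X<.13)
    if h.sum()>30:
        d=W[...,:2]-BOX[0]; a=np.radians(BOX[1]); X=d[...,0]*np.cos(a)+d[...,1]*np.sin(a); print("handle x",h.sum(),(np.percentile(X[h],[2,50,98])).round(4))
E
python3 - <<'E'
from chk import *
b=w(BOX,.14,0); print(env.state()["tcp_pos"])
plan([(.53,-.33,.21,-4.4),(*b,.19,-4.4),(*b,.097,-4.4)])
E
```

```text
[ 0.45184976 -0.33824546  0.20657467]
[ 0.53 -0.33  0.21] -4.4 -> [-0.309, 0.058, -0.011] [-0.004, 0.009, -0.003] rows>=1.3
[ 0.593 -0.309  0.19 ] -4.4 -> [-0.245, 0.104, 0.08] [-0.0, -0.0, -0.0] rows>=1.1
[ 0.593 -0.309  0.097] -4.4 -> [-0.001, 0.0, 0.372] [-0.0, -0.0, -0.0] rows>=1.5
```

Emit:
arm_command:
  series:
    - [[-0.554,0.162,0.06,0,0,0,1],[-0.554,0.162,0.06,0,0,0,1],[-0.554,0.162,0.06,0,0,0,1],[-0.554,0.162,0.06,0,0,0,1],[-0.554,0.162,0.06,0,0,0,1]]

```text
time: 29.88
tcp_pos: [0.5889, -0.3077, 0.1861]
orientation: [-0.001, 0.041, 0.999, -0.001]
ft_force: [-0.6, -1.3, 0.2]
width: 0.0004
gripper_force: 0.0
```

Run:
```python
from chk import *
chk("top6.png"); b=w(BOX,.14,0); print(env.state()["tcp_pos"])
plan([(*b,.097,-4.4)])
```

```text
placed 1118 [0.0012 0.037  0.1156 0.0521 0.7181] [0.0637 0.0696]
placed 717 [ 5.90000e-03 -1.65000e-02  4.72000e-02  1.15500e-01  6.55326e+01] [0.0628 0.0695]
placed 1138 [ 0.0026 -0.1091  0.1155  0.0509  0.7815] [0.0638 0.0696]
[ 0.58886478 -0.3079001   0.18656892]
[ 0.593 -0.309  0.097] -4.4 -> [-0.018, -0.002, 0.358] [-0.001, -0.001, -0.005] rows>=1.4
```

View pics/top6.png

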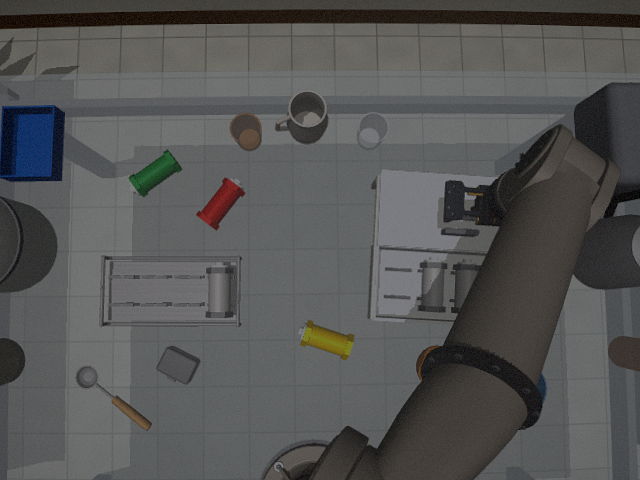

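All three flasks are seated at the right height, and the gripper is behind the handle. Now I'll shut the cover.

Emit:
arm_command:
  series:
    - [[-0.018,0,0.18,0,0,-0.005,1],[-0.018,0,0.358,0,0,-0.005,1],[-0.018,0,0.358,0,0,-0.005,1]]

```text
time: 30.3
tcp_pos: [0.5919, -0.3066, 0.0946]
orientation: [-0.003, 0.038, 0.999, 0.001]
ft_force: [-1.2, 0.5, 0.5]
width: 0.0006
gripper_force: 0.0
```

Emit:
arm_command:
  series:
    - [[0.05,0,0,0,0,0,1],[0.12,0,0,0,0,0,1],[0.19,0,0,0,0,0,1],[0.26,0,0,0,0,0,1],[0.33,0,0,0,0,0,1]]

```text
time: 30.92
tcp_pos: [0.5136, -0.3022, 0.1001]
orientation: [0.003, 0.038, 0.999, -0.001]
ft_force: [2.7, -0.9, -0.7]
width: 0.0007
gripper_force: 1.3
```

Emit:
arm_command:
  series:
    - [[0.07,0,0,0,0,0,1],[0.14,0,0,0,0,0,1],[0.2,0,0,0,0,0,1],[0.25,0,0,0,0,0,1],[0.28,0,0,0,0,0,1]]

```text
time: 31.55
tcp_pos: [0.4425, -0.2959, 0.0975]
orientation: [0.0, 0.038, 0.999, -0.001]
ft_force: [2.7, -0.9, 1.7]
width: 0.0002
gripper_force: 1.1
```

Run:
```python
from chk import *
s=env.state(); d=s["tcp_pos"][:2]-BOX[0]; a=np.radians(BOX[1]); print(s["tcp_pos"],d[0]*np.cos(a)+d[1]*np.sin(a),s["ft_force"])
```

```text
[ 0.44252522 -0.29594646  0.09748206] -0.011199689302247833 [ 2.65664095 -0.93045013  1.71671688]
```

16 mm or so left to the stop.

Emit:
arm_command:
  series:
    - [[0.02,0,0,0,0,0,1],[0.04,0,0,0,0,0,1],[0.05,0,0,0,0,0,1]]

```text
time: 31.92
tcp_pos: [0.4305, -0.2948, 0.0971]
orientation: [0.0, 0.037, 0.999, -0.001]
ft_force: [1.4, -0.5, 1.3]
width: 0.0004
gripper_force: 1.0
```

Emit:
arm_command:
  series:
    - [[0.008,0,0,0,0,0,1],[0.012,0,0,0,0,0,1]]

```text
time: 32.17
tcp_pos: [0.4276, -0.2947, 0.0971]
orientation: [0.0, 0.037, 0.999, -0.001]
ft_force: [2.8, -2.5, -0.8]
width: 0.0004
gripper_force: 1.0
```

Emit:
arm_command:
  series:
    - [[0.006,0,0,0,0,0,1],[0.01,0,0,0,0,0,1]]

```text
time: 32.42
tcp_pos: [0.4254, -0.2945, 0.0971]
orientation: [0.0, 0.037, 0.999, -0.001]
ft_force: [4.0, -1.5, -3.7]
width: 0.0005
gripper_force: 2.1
```

Emit:
arm_command:
  series:
    - [[0.006,0,0,0,0,0,1],[0.008,0,0,0,0,0,1]]

```text
time: 32.67
tcp_pos: [0.4254, -0.2944, 0.0974]
orientation: [0.002, 0.037, 0.999, -0.001]
ft_force: [8.2, -2.1, -7.0]
width: 0.0002
gripper_force: 4.5
```

Emit:
arm_command:
  series:
    - [[0.003,0,0,0,0,0,1],[0.004,0,0,0,0,0,1]]

```text
time: 32.92
tcp_pos: [0.4254, -0.2944, 0.0975]
orientation: [0.003, 0.037, 0.999, -0.001]
ft_force: [10.8, -2.4, -8.7]
width: 0.0005
gripper_force: 5.5
```

Firm stop. Back off, lift clear and look from both cameras.

Emit:
arm_command:
  series:
    - [[-0.05,0,0,0,0,0,1],[-0.05,0,0,0,0,0,1],[-0.05,0,-0.3,0,0,0,1],[-0.05,0,-0.55,0,0,0,1],[-0.05,0,-0.55,0,0,0,1]]

```text
time: 33.55
tcp_pos: [0.4355, -0.2963, 0.2382]
orientation: [0.003, 0.038, 0.999, -0.001]
ft_force: [-0.5, 0.3, -0.7]
width: 0.0001
gripper_force: 0.0
```

Emit:
arm_command:
  series:
    - [[-0.4,0.8,0,0,0,0,1],[-0.4,0.8,0,0,0,0,1],[-0.4,0.8,0,0,0,0,1],[-0.4,0.8,0,0,0,0,1],[-0.4,0.8,0,0,0,0,1]]

```text
time: 34.17
tcp_pos: [0.5495, -0.0995, 0.2328]
orientation: [-0.001, 0.034, 0.999, -0.0]
ft_force: [-0.7, 0.5, 0.3]
width: 0.0003
gripper_force: 0.0
```

Run:
```python
from chk import *
chk("top7.png"); shot("side","side7.png"); print(env.state()["tcp_pos"],env.state()["time"])
```

```text
placed 1135 [ 0.0027 -0.1088  0.1151  0.0526  0.1843] [0.0637 0.0697]
[ 0.5480912  -0.10358292  0.23345197] 34.275
```

View pics/top7.png

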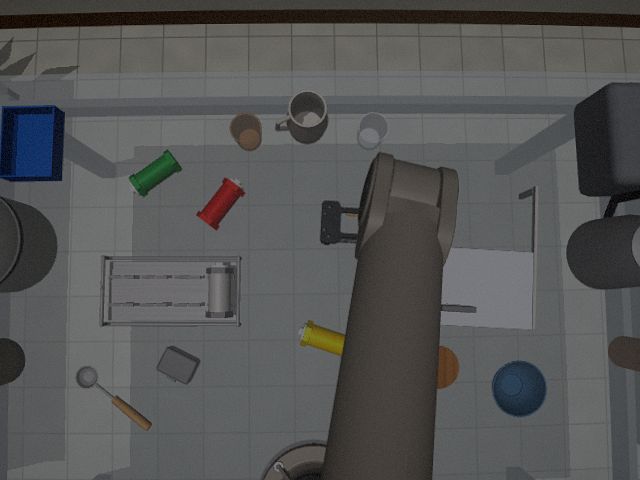

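View pics/side7.png

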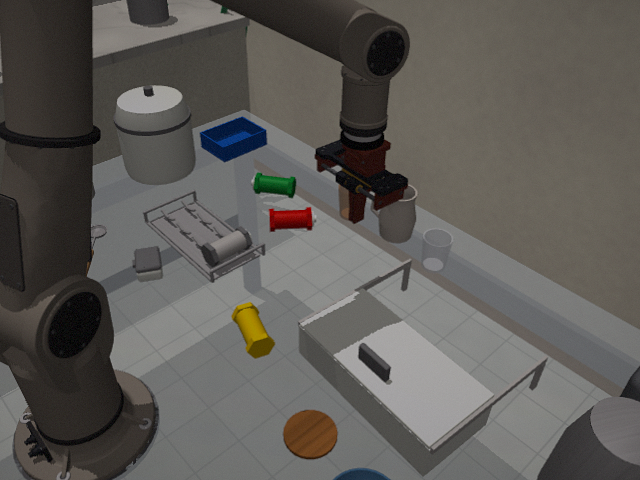

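The cover is shut, with its handle at (360,374) in the side view. The rack flask is seated at (290,219) in the top view, no grey flask is left on the shelf, and the other things are where they were.

```bash
python3 -c "
from rig import ticket; print(ticket.finish_job())"
```

```text
the job is handed in; nothing more can be done
None
```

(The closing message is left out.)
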